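# Dock the bun tray and snap its hygiene cover shut

## Task

Slide the tray of buns along its dock until you feel it come up against the back stop and press it firmly home there for a moment with some 10 to 15 N; then tip the clear spring cover over past its snap point so that it springs fully shut over the buns, its brass lip down in front of the tray. Be gentle: never press on anything with more than about 25 N, keep both buns lying in the tray, leave the other things on the counter where they are, and let go at the end.

Things in the scene. Friction and masses are not known exactly. Their poses are not given: they have to be found in the camera images.
- dock: Fixed wooden tray dock, 300 x 200 mm, board 12 mm thick. Origin on the counter; board from x = -155 to +145 mm. +x runs along the lane from its open mouth to the back stop, y across, z up. Two rails 18 mm high above the board, 147 mm apart, guide the tray along x. Near the +x end stands a back carriage with the stop and the cover's hinge.
- lane_mouth (a point): Middle of the lane's open end, on the board's top (dock x = -155 mm, 12 mm above the counter). From this end the tray's near wall is pushed.
- lane_back (a point): Point on the board's top at dock x = 75 mm, the middle of the carriage's setting range. The carriage (cross wall 140 mm wide, 30 mm high above the board; posts at y = +-80 mm, 96 mm above the counter) is clamped up to 18 mm either way along x from here; its place is not measured, so the stop must be felt. The stop is the cross wall's front face, 4 mm before (-x of) the hinge axis.
- hinge_guess (a point): Middle of the possible places of the hinge axis (it runs along dock y, 85 mm above the counter; true place up to 18 mm either way along x). Open, the cover's brass top edge is about 207 mm above the counter and 56 mm beyond (+x of) the hinge axis. It is tipped from behind, towards -x: near its top edge it resists with 4 to 8 N, nearer the hinge with much more.
- tray: Loose light-wood tray, 120 (x) x 140 (y) x 32 (z) mm, walls and floor 6 mm, 0.3 to 0.6 kg, on the dock board between the rails, axes along the dock's. Origin: centre of its underside. It slides +x by 33 to 85 mm until its far wall meets the stop; its origin is then 64 mm before the hinge axis. It drags at about 2 to 6 N; at the rigid stop the force rises steeply.
- cover (a joint): Hinge angle (rad) of the clear cover, 120 mm wide, 134 mm from hinge to brass edge. 0 = open, leaning 25 deg back; 0.44 = upright; 2.0 = shut, level over the tray, its lip 49 mm down (8 mm below the rim), 2 mm in front of the near wall. With the tray short of the stop the lip lands on its rim. A spring drives it to the nearer stop; beyond the snap point (about 0.75, varies) it shuts by itself.
- bun_a: Brown bun with a dark centre, 52 mm across, about 34 mm tall, lying loose in the tray. Origin: centre of its underside.
- bun_b: Brown bun with a pale centre, otherwise as bun_a.
- mug: Bystander: white ceramic mug, 80 mm across, 90 mm tall. Leave alone.
- jar: Bystander: amber glass jar with brass cap, 72 mm across, 110 mm tall. Leave alone.
- ticket: Bystander: small blank black price board on a wooden foot, 75 mm wide, 62 mm tall. Leave alone.
- ticket_b: Bystander: second blank black price board, as the first. Leave alone.
- bell: Bystander: brass counter bell, 84 mm across, 56 mm tall. Leave alone.
- plate: Bystander: white plate, 170 mm across, 18 mm tall. Leave alone.
- roll: Bystander: bread roll lying on the plate, 80 mm across, 38 mm tall. Leave alone.
- spatula: Bystander: spatula lying flat on the counter. Leave alone.
Things that resemble listed ones, but are neither listed nor needed, are in the scene too. Leave any pink or purple look-alike of the bun_a alone.

How it is judged:
On the way:
1. the fingers press the tray home at the back of the dock with over 8 N while the cover is still open (contact force between the fingers and tray above 8 N and x of tray in the frame of dock above -0.012 m and value of joint cover below 0.3 rad), for 0.15 s.
At the end, for the whole second after the job is handed in: The cover is shut to within 0.035 rad of 2.0 over the tray, which stands flat (within 0.05 rad, 4 mm) on the dock board at the stop (origin beyond -12 mm along the dock; short of the stop the lip would not drop), at rest, with both buns still lying upright (within 0.3 rad) in it (value of joint cover above 1.965 rad and x of tray in the frame of dock above -0.012 m and z of tray in the frame of dock below 0.016 m and angle between tray's own z axis and vertical below 0.05 rad and linear speed of tray below 0.01 m/s and z of each of bun_a, bun_b in the frame of tray below 0.015 m and angle between each of bun_a, bun_b's own z axis and vertical below 0.3 rad); the robot touches nothing.
It fails at once if the robot presses on anything with more than 25 N (contact force between any of the fingers, the arm and anything else above 25 N).
It fails at once if a bun leaves the tray (z of any of bun_a, bun_b in the frame of tray above 0.03 m).
It fails at once if another thing on the counter is shifted by more than 30 mm (distance of any of mug, jar, ticket, ticket_b, bell, plate, roll, spatula from where it was at the start of the episode above 0.03 m).
It also fails if it takes over 64 s, if anything falls off the work surface, if the arm or the gripper's body presses on something with over 40 N, if the wrist force passes 120 N, or if a joint passes its speed limit or range.

## Robot

A 6-joint arm with a two-finger parallel gripper is mounted at the origin on the work surface. World frame = base frame: x ahead of the robot, y to its left, z up, the work surface at z = 0. Lengths are in m, angles in rad, forces in N, time in s.
With the tool pointing down it reaches from about 0.3 to 0.95 m from the base axis. Payload 3.1 kg.
Tool frame: the origin (TCP) lies between the finger pads; the fingertips stand 14 mm ahead of it and the grasp point (between the pads) lies 5 mm behind it; z points along the fingers, y is the line along which they close (so a half turn about z gives the same grasp; the last joint's range is limited). The gripper opens to 85 mm and grips with 20 to 120 N. Pads are 22 mm wide; open, the fingers measure 114 mm over their backs; the gripper's body (76 mm by 85 mm) begins 54 mm behind the grasp point. The pads swing forward as they close: fully open they stand 13 mm farther back than shut.
Start: joints at [-1.402, 0.308, 1.634, -0, 1.2, -0.07], TCP at [0.148, -0.607, 0.245] pointing down, gripper open.
Joint ranges: [-3.06, 3.06], [-0.79, 1.96], [0.05, 2.63], [-1.19, 4.34], [0.05, 2.64], [-2.94, 2.94]. Speed limits (rad/s): [2.79, 2.79, 3.14, 3.14, 3.14, 3.14].

## Interface

Orientations are given as [roll, pitch, yaw] about the fixed x, y, z axes, in that order (R = Rz(yaw) Ry(pitch) Rx(roll)).
In Python, from plant import ctrl, vision gives the robot as it stands.
- The arm moves only by the shell command python3 -m creep 'ROWS' [OPENING] [FORCE]. ROWS is JSON, a list of rows, each a list of 6 numbers: the shift along the tool's x, y, z scaled (see below), then the turn, a rotation vector about the tool's x, y, z scaled (see below). A call has 1 to 8 rows; each row shifts and turns the commanded pose from where the row before left it, along the tool's axes as they then stand; what a row does not reach is not made up. The controller multiplies each number of a shift by 0.02 m and each number of a turn by 10 degrees. A row lasts 1/8 s, in which the tool goes at most 62.5 mm and 10.7 degrees, less where a joint would pass 70% of its speed; a pose out of reach is approached as far as the arm can. A call with a number of a shift or a turn outside -1 to 1 is refused whole. A call with a gripper value outside its range is refused whole. OPENING is the closure, from -1 (fully open) to 1 (shut), set as the call begins (- or left out, the last holds). The fingers move at their own pace and stop on an object; FORCE is the grip in N (left out, the last holds). Time passes only in rows, so rows that do not move let the fingers close. It gives the time, the measured TCP pose, the force, the opening and the grip force at its end, in the units of the state.
- ctrl.state(): the state, without advancing time (a new reading comes with each control period).
- vision.get_image(name): name is "side" or "top"; returns the picture (480x640x3 uint8, red, green, blue); there is no depth.
- vision.camera_info(name): a dict with "fx", "fy", "cx", "cy" (pixels), "extrinsics" (4x4, takes a point from world to camera coordinates). Camera axes: x right, y down, z forward; pixel columns grow to the right and rows downward; lengths in m; the calibration is good to about 2 mm. A picture is of the moment at which its call begins. camera_info takes no time and is no camera call.
- ctrl.close_job(): hands the job in; it is judged then, once.
The state is a dict: "clock": time; "qpos": joint angles; "qd": joint speeds; "joint_efforts": joint torques, N m; "tool_pos": TCP position; "ee_rot": TCP orientation; "wrist_force": force on the tool from outside, world axes, zero at the start; "torque": the same for the moment, N m; "opening": finger opening in m; "finger_force": force on a finger pad.
Only numpy, scipy, OpenCV 4.12 (cv2) and the standard library are available. Lean on these libraries where they do the work, as an engineer would, in place of code of your own. Each camera call takes 0.05 s, during which the arm holds its last target. There are 200 camera calls.

## Working session

There is one attempt and no reset: what is moved stays moved. The work goes in short steps, Python scripts to look and compute and a shell command to move; the robot and the scene stay as the last step left them, time stands still between calls to the robot, and variables do not carry over. Pictures are saved under pics/ and viewed, at most 10 in all, crops included, and the job is handed in when it is done.

```bash
ls; mkdir -p pics
python3 - <<'E'
from plant import ctrl, vision
import cv2
for n in("side","top"):
    im=vision.get_image(n); cv2.imwrite(f"pics/{n}0.png",im[:,:,::-1])
    print(n,vision.camera_info(n))
print(ctrl.state())
E
```

```text
pics
side {'fx': 506.9054155442225, 'fy': 506.9054155442225, 'cx': 313.54073482152563, 'cy': 249.05680463991544, 'extrinsics': array([[ 0.90486999, -0.42507598,  0.02281923, -0.50330536],
       [-0.23905361, -0.55177194, -0.79900006,  0.19759339],
       [ 0.35222674,  0.71753616, -0.60089781,  1.25489912],
       [ 0.        ,  0.        ,  0.        ,  1.        ]])}
top {'fx': 537.0838904526166, 'fy': 537.0838904526166, 'cx': 312.12971512641815, 'cy': 239.67193794800815, 'extrinsics': array([[ 2.09782802e-02, -9.99775362e-01,  3.02285242e-03,
         1.32640310e-02],
       [-9.89236371e-01, -2.11948973e-02, -1.44783210e-01,
         5.73516260e-01],
       [ 1.44814755e-01,  4.69871879e-05, -9.89458784e-01,
         1.20648178e+00],
       [ 0.00000000e+00,  0.00000000e+00,  0.00000000e+00,
         1.00000000e+00]])}
{'clock': 0.1, 'qpos': array([-1.40170172e+00,  3.08950816e-01,  1.63506589e+00,  6.02397837e-06,
        1.19971343e+00, -6.96909030e-02]), 'qd': array([-0.00055247, -0.00149166, -0.00408578,  0.00068388, -0.00036524,
       -0.00026876]), 'joint_efforts': array([ 2.98126779e-04, -4.16406548e+01, -2.77645200e+01, -1.27232815e-04,
        4.03041151e-03,  5.19145857e-06]), 'tool_pos': array([ 0.14768503, -0.60655425,  0.24413825]), 'ee_rot': array([-3.13946075e+00, -1.54438335e-04,  2.38783158e-01]), 'wrist_force': array([-0.14692407, -0.255617  ,  0.47207286]), 'torque': array([-0.00372282,  0.0095229 , -0.04008008]), 'finger_force': 0.0, 'opening': 0.08531435408043296}
```

View pics/side0.png

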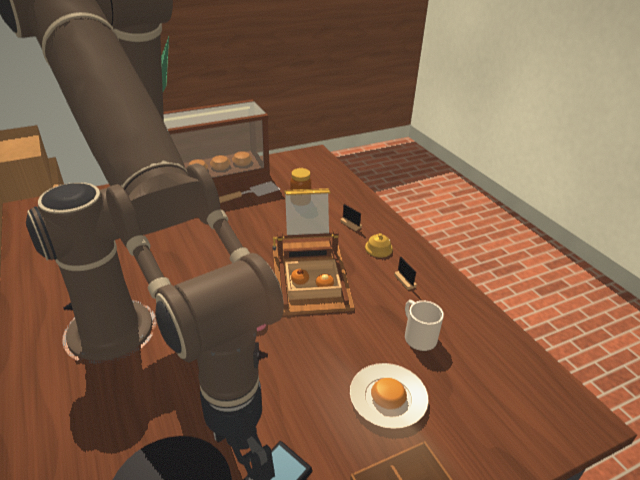

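View pics/top0.png

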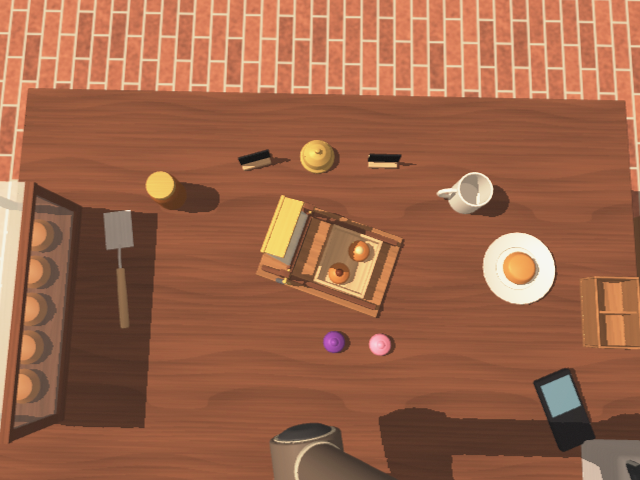

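The dock is near (330,258) in the top view: its mouth is on the right (edge from (401,240) to (379,315)) and the open cover is on the left (285,228). The tray holds two brown buns, at (338,273) and (360,251). The purple and pink look-alikes at (334,342) and (380,344) lie outside it. I'll enlarge this area.

```bash
cat > h.py <<'E'
import numpy as np, cv2
from plant import ctrl, vision
def ray(n,u,v,z):
    c=vision.camera_info(n);E=c["extrinsics"];R,t=E[:3,:3],E[:3,3]
    o=-R.T@t; d=R.T@np.array([(u-c["cx"])/c["fx"],(v-c["cy"])/c["fy"],1])
    return o+d*(z-o[2])/d[2]
def proj(n,p):
    c=vision.camera_info(n);E=c["extrinsics"];q=E[:3,:3]@np.asarray(p)+E[:3,3]
    return np.array([c["fx"]*q[0]/q[2]+c["cx"],c["fy"]*q[1]/q[2]+c["cy"]])
E
python3 - <<'E'
import cv2
a=cv2.imread("pics/top0.png")[185:325,245:420]; cv2.imwrite("pics/ct.png",cv2.resize(a,None,fx=4,fy=4,interpolation=cv2.INTER_CUBIC))
a=cv2.imread("pics/side0.png")[180:325,255:370]; cv2.imwrite("pics/cs.png",cv2.resize(a,None,fx=4,fy=4,interpolation=cv2.INTER_CUBIC))
E
```

```text
(no output)
```

View pics/ct.png

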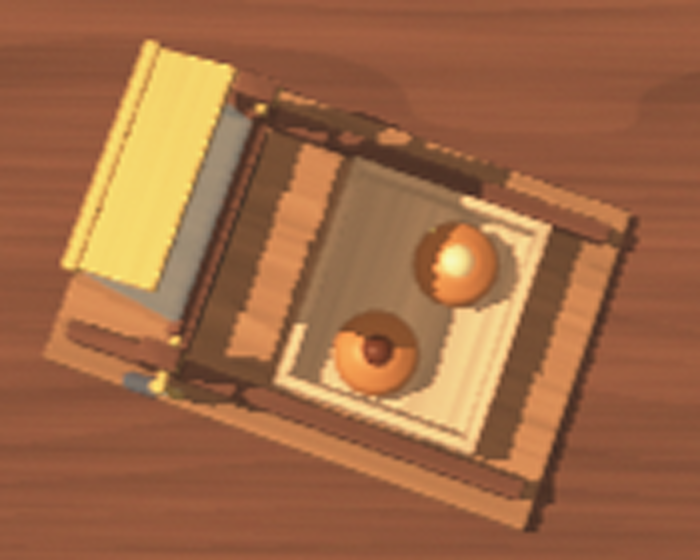

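View pics/cs.png

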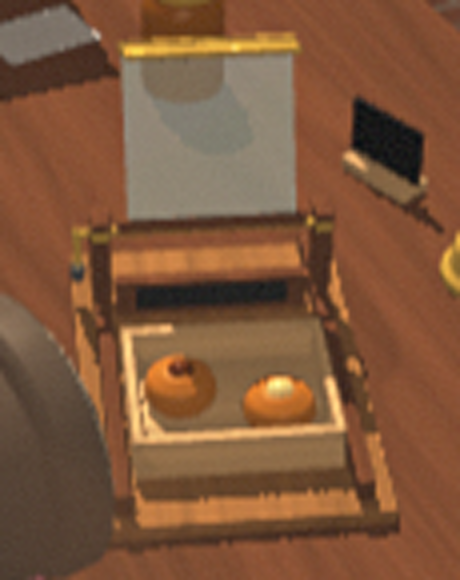

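The crops agree: the tray on the dock is open towards the mouth at right. The dark-centred bun is at top-view (338,272) and the pale-centred one at (360,251), both inside the tray; the pink and purple look-alikes are outside it. The yellow area is the open cover's lip, and its rear top edge runs from (282,195) to (261,252). Next I'll work out the geometry.

Run:
```python
from h import *
np.set_printoptions(precision=4,suppress=True)
f=lambda a,b,z: ray("top",245+a/4,185+b/4,z)[:2]
m1,m2,b1=f(635,215,.012),f(527,528,.012),f(45,355,.012)
w1,w2=f(550,222,.044),f(470,453,.044)
c1,c2=f(150,42,.207),f(65,267,.207)
print("mouth",m1,m2,np.linalg.norm(m1-m2),"len",np.linalg.norm(m2-b1)); 
for d in (b1-m2, ): print("ang len",np.arctan2(d[1],d[0]))
for a,b in((m1,m2),(w1,w2),(c1,c2)):
    d=a-b; print("ang across",np.arctan2(d[1],d[0])+np.pi/2,np.linalg.norm(d))
yaw=np.mean([np.arctan2(*(b1-m2)[::-1])]+[np.arctan2(*(a-b)[::-1])+np.pi/2 for a,b in((m1,m2),(w1,w2),(c1,c2))])
X=np.array([np.cos(yaw),np.sin(yaw)]);Y=np.array([-X[1],X[0]])
M=(m1+m2)/2; O=M+.155*X
print("yaw",yaw,"O",O)
for n,p in(("wall",(w1+w2)/2),("edge",(c1+c2)/2),("b1",b1),("m1",m1),("jar",ray("top",160,187,.11)[:2]),("bell",ray("top",317,155,.05)[:2])): print(n,p,(p-O)@X,(p-O)@Y)
# check in side view
for xy,z in((m1,.012),(m2,.012),(w1,.044),(w2,.044),(c1,.207),(c2,.207)): print(proj("side",[*xy,z]))
np.savez("d.npz",O=O,yaw=yaw)
```

```text
mouth [ 0.5843 -0.1927] [ 0.3985 -0.129 ] 0.19645137730051074 len 0.2998896882769868
ang len 1.2485829764900191
ang across 1.2407803399600568 0.19645137730051074
ang across 1.244621227373765 0.14174926442000452
ang across 1.2451939549710431 0.1227462192759203
yaw 1.244794624698721 O [ 0.5411 -0.014 ]
wall [ 0.5072 -0.1151] -0.10662988963876915 -0.0002912778905082334
edge [0.5804 0.1073] 0.12754273234340893 0.0015951147531681953
b1 [0.4935 0.1554] 0.1452818411536302 0.09936098214360432
m1 [ 0.5843 -0.1927] -0.15539430482388847 -0.0982248972232742
jar [0.6743 0.3664] 0.4030696029673803 -0.004387733698377641
bell [0.7743 0.0182] 0.10519490724306046 -0.21065006641280576
[355.0271 308.658 ]
[279.2676 313.2077]
[342.4629 287.5766]
[288.5948 290.7151]
[328.5356 188.7218]
[284.7005 190.3858]
```

```bash
python3 -m creep '[[0,0,0,0,0,-0.72],[0,0,0,0,0,-0.72],[0,0,0,0,0,-0.72],[0,0,0,0,0,-0.72],[0,0,0,0,0,-0.72],[0,0,0,0,0,-0.72],[0,0,0,0,0,-0.72],[0,0,0,0,0,-0.72]]' 1 30
python3 -m creep '[[0.97,0.326,0,0,0,0],[0.97,0.326,0,0,0,0],[0.97,0.326,0,0,0,0],[0.97,0.326,0,0,0,0],[0.97,0.326,0,0,0,0],[0.97,0.326,0,0,0,0],[0.97,0.326,0,0,0,0],[0.97,0.326,0,0,0,0]]'
python3 -m creep '[[0.97,0.326,0,0,0,0],[0.97,0.326,0,0,0,0],[0.97,0.326,0,0,0,0],[0.97,0.326,0,0,0,0],[0.97,0.326,0,0,0,0],[0.97,0.326,0,0,0,0],[0.97,0.326,0,0,0,0],[0.97,0.326,0,0,0,0]]'
```

```text
clock: 1.1
tool_pos: [0.1483, -0.6049, 0.2442]
ee_rot: [-3.141, -0.007, 1.246]
wrist_force: [4.3, 13.6, 1.4]
opening: -0.0003
finger_force: 0.0
clock: 2.1
tool_pos: [0.2479, -0.4759, 0.2453]
ee_rot: [3.141, 0.0, 1.244]
wrist_force: [0.8, -0.2, 0.1]
opening: 0.0004
finger_force: 0.0
clock: 3.1
tool_pos: [0.347, -0.3457, 0.2453]
ee_rot: [3.141, 0.0, 1.244]
wrist_force: [0.8, -0.1, 0.3]
opening: -0.0002
finger_force: 0.0
```

```bash
python3 -m creep '[[0.97,0.326,0,0,0,0],[0.97,0.326,0,0,0,0],[0.97,0.326,0,0,0,0],[0.97,0.326,0,0,0,0],[0.97,0.326,0,0,0,0],[0.97,0.326,0,0,0,0],[0.97,0.326,0,0,0,0],[0.97,0.326,0,0,0,0]]'
python3 -m creep '[[0.97,0.31,0,0,0,0],[0.97,0.31,0,0,0,0],[0.97,0.31,0,0,0,0],[0.6,0.3,0,0,0,0],[0,0,0,0,0,0],[0,0,0,0,0,0]]'
python3 - <<'E'
from h import *
d=np.load("d.npz");O,y=d["O"],float(d["yaw"]);s=ctrl.state();p=s["tool_pos"]
X=np.array([np.cos(y),np.sin(y)]);Y=np.array([-X[1],X[0]])
print((p[:2]-O)@X,(p[:2]-O)@Y,p,s["ee_rot"],s["wrist_force"])
E
```

```text
clock: 4.1
tool_pos: [0.446, -0.2153, 0.2453]
ee_rot: [3.142, 0.0, 1.244]
wrist_force: [0.4, 0.6, 0.9]
opening: 0.0
finger_force: 0.0
clock: 4.85
tool_pos: [0.491, -0.1581, 0.2452]
ee_rot: [-3.141, 0.0, 1.244]
wrist_force: [-0.7, -0.4, 0.1]
opening: -0.0001
finger_force: 0.0
-0.152545809589916 0.0012944721380622533 [ 0.49098332 -0.15813439  0.2451677 ] [-3.14116643e+00  4.44598568e-04  1.24407498e+00] [-0.73225206 -0.44948836  0.0775457 ]
```

```bash
python3 -m creep '[[0,0,1,0,0,0],[0,0,1,0,0,0],[0,0,1,0,0,0],[0,0,1,0,0,0],[0,0,1,0,0,0],[0,0,1,0,0,0],[0,0,1,0,0,0],[0,0,1,0,0,0]]'
python3 -m creep '[[0,0,0.8,0,0,0],[0,0,0.6,0,0,0],[0,0,0.5,0,0,0],[0,0,0.4,0,0,0],[0,0,0,0,0,0]]'
python3 -m creep '[[0.3,0,0,0,0,0],[0.3,0,0,0,0,0],[0.2,0,0,0,0,0],[0.2,0,0,0,0,0],[0.1,0,0,0,0,0],[0.1,0,0,0,0,0]]'
```

```text
clock: 5.85
tool_pos: [0.4909, -0.1587, 0.0847]
ee_rot: [3.141, 0.0, 1.243]
wrist_force: [0.5, -0.6, 0.4]
opening: 0.0003
finger_force: 0.0
clock: 6.48
tool_pos: [0.4909, -0.1578, 0.0388]
ee_rot: [-3.141, -0.0, 1.244]
wrist_force: [0.1, -0.1, -0.3]
opening: -0.0005
finger_force: 0.0
clock: 7.22
tool_pos: [0.499, -0.1351, 0.0393]
ee_rot: [3.142, 0.0, 1.244]
wrist_force: [-0.4, 0.0, -0.5]
opening: 0.0002
finger_force: 0.0
```

Run:
```python
from h import *
a=vision.get_image("side")[180:340,220:400,::-1]; b=vision.get_image("top")[185:325,245:420,::-1]
cv2.imwrite("pics/c1.png",np.hstack([cv2.resize(a,(400,356)),cv2.resize(b,(400,356))]))
```

```text
(no output)
```

View pics/c1.png

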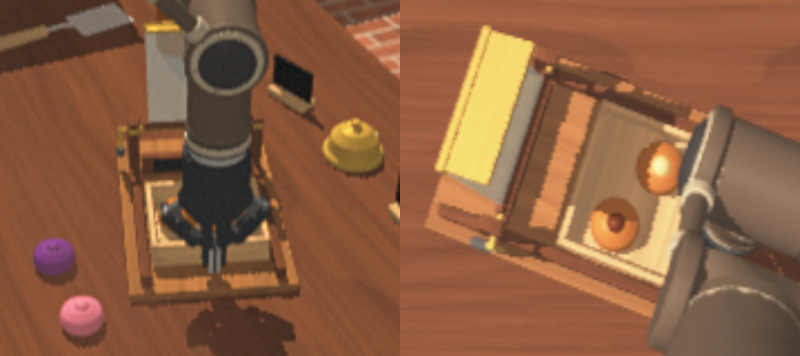

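The fingers are centred in front of the tray's near wall: the fingertip is at (213,262) in the left crop, and the wall top lies just beyond it. Both buns are in place. I'll push gently.

```bash
python3 -m creep '[[0.2,0,0,0,0,0],[0.2,0,0,0,0,0],[0.15,0,0,0,0,0],[0.15,0,0,0,0,0],[0.15,0,0,0,0,0],[0.15,0,0,0,0,0]]'
python3 -m creep '[[0.15,0,0,0,0,0],[0.15,0,0,0,0,0],[0.15,0,0,0,0,0],[0.15,0,0,0,0,0]]'
```

```text
clock: 8.07
tool_pos: [0.5053, -0.1164, 0.0393]
ee_rot: [-3.142, 0.0, 1.244]
wrist_force: [0.2, -3.8, -0.2]
opening: -0.0001
finger_force: 1.6
clock: 8.57
tool_pos: [0.5092, -0.1047, 0.0392]
ee_rot: [-3.142, 0.0, 1.244]
wrist_force: [-1.6, -3.6, 0.2]
opening: 0.0
finger_force: 1.6
```

```bash
python3 -m creep '[[0.15,0,0,0,0,0],[0.15,0,0,0,0,0],[0.15,0,0,0,0,0],[0.15,0,0,0,0,0],[0.15,0,0,0,0,0],[0.15,0,0,0,0,0]]'
python3 -m creep '[[0.1,0,0,0,0,0],[0.05,0,0,0,0,0],[0.05,0,0,0,0,0]]'
python3 -m creep '[[0.05,0,0,0,0,0],[0.05,0,0,0,0,0]]'
```

```text
clock: 9.32
tool_pos: [0.5151, -0.0876, 0.0393]
ee_rot: [-3.142, -0.0, 1.244]
wrist_force: [-1.1, -3.1, -0.0]
opening: 0.0001
finger_force: 1.6
clock: 9.7
tool_pos: [0.5163, -0.0841, 0.0393]
ee_rot: [3.142, 0.0, 1.244]
wrist_force: [-0.6, -3.8, 0.5]
opening: -0.0005
finger_force: 1.6
clock: 9.95
tool_pos: [0.5169, -0.0821, 0.0393]
ee_rot: [-3.142, -0.0, 1.244]
wrist_force: [-1.3, -3.1, 0.4]
opening: -0.0001
finger_force: 1.6
```

```bash
for i in 1 2; do python3 -m creep '[[0.05,0,0,0,0,0],[0.05,0,0,0,0,0],[0.05,0,0,0,0,0]]' | grep -E "tool_pos|wrist"; done
```

```text
tool_pos: [0.5179, -0.0792, 0.0393]
wrist_force: [-1.6, -2.6, 0.8]
tool_pos: [0.5189, -0.0764, 0.0393]
wrist_force: [-1.3, -3.3, -0.1]
```

```bash
python3 -m creep '[[0.05,0,0,0,0,0],[0.05,0,0,0,0,0]]' | grep -E "tool_pos|wrist"; python3 -m creep '[[0.05,0,0,0,0,0]]' | grep -E "tool_pos|wrist"; python3 -m creep '[[0.05,0,0,0,0,0]]' | grep -E "tool_pos|wrist"
```

```text
tool_pos: [0.5195, -0.0745, 0.0393]
wrist_force: [-1.3, -2.4, -0.3]
tool_pos: [0.5198, -0.0736, 0.0393]
wrist_force: [-0.4, -3.9, 0.1]
tool_pos: [0.5202, -0.0726, 0.0393]
wrist_force: [-1.7, -3.4, 0.6]
```

```bash
python3 -m creep '[[0.05,0,0,0,0,0]]' | grep -E "tool_pos|wrist"; python3 -m creep '[[0.05,0,0,0,0,0]]' | grep -E "tool_pos|wrist"
```

```text
tool_pos: [0.5206, -0.072, 0.0393]
wrist_force: [-1.0, -6.2, -1.5]
tool_pos: [0.5207, -0.0719, 0.0393]
wrist_force: [-1.5, -9.7, 0.2]
```

```bash
python3 -m creep '[[0.05,0,0,0,0,0]]' | grep -E "tool_pos|wrist"
```

```text
tool_pos: [0.5207, -0.0719, 0.0393]
wrist_force: [-3.7, -13.0, 0.5]
```

The stop is felt at about 13.5 N, so I'll hold there.

```bash
python3 -m creep '[[0,0,0,0,0,0],[0,0,0,0,0,0],[0,0,0,0,0,0]]' | grep -E "tool_pos|wrist|finger"; python3 -m creep '[[0.01,0,0,0,0,0],[0,0,0,0,0,0]]' | grep -E "tool_pos|wrist|finger"
python3 -m creep '[[-0.3,0,0,0,0,0],[-0.5,0,0,0,0,0],[-0.5,0,0,0,0,0],[-0.5,0,0,0,0,0],[0,0,-1,0,0,0],[0,0,-1,0,0,0],[0,0,-1,0,0,0],[0,0,-1,0,0,0]]'
```

```text
tool_pos: [0.5207, -0.0719, 0.0393]
wrist_force: [-2.9, -9.4, 0.9]
finger_force: 5.4
tool_pos: [0.5208, -0.0719, 0.0393]
wrist_force: [-2.6, -11.0, 0.4]
finger_force: 5.8
clock: 13.2
tool_pos: [0.5094, -0.1041, 0.1199]
ee_rot: [-3.142, -0.0, 1.244]
wrist_force: [-0.6, -0.6, -0.1]
opening: 0.0
finger_force: 0.0
```

```bash
python3 -m creep '[[0,0,-1,0,0,0],[0,0,-1,0,0,0],[0,0,-1,0,0,0],[0,0,-1,0,0,0],[0,0,-1,0,0,0],[0,0,-1,0,0,0],[0,0,-1,0,0,0],[0,0,-1,0,0,0]]' | grep -E "tool_pos|wrist"
python3 -m creep '[[0,0,-1,0,0,0],[1,0,0,0,0,0],[1,0,0,0,0,0],[1,0,0,0,0,0],[1,0,0,0,0,0],[1,0,0,0,0,0],[1,0,0,0,0,0],[1,0,0,0,0,0]]' | grep -E "tool_pos|wrist"
python3 -m creep '[[1,0,0,0,0,0],[1,0,0,0,0,0],[1,0,0,0,0,0],[1,0,0,0,0,0],[1,0,0,0,0,0],[1,0,0,0,0,0],[0.5,0,0,0,0,0],[0,0,0,0,0,0]]'
python3 - <<'E'
from h import *
d=np.load("d.npz");O,y=d["O"],float(d["yaw"]);s=ctrl.state();p=s["tool_pos"]
X=np.array([np.cos(y),np.sin(y)]);Y=np.array([-X[1],X[0]])
print((p[:2]-O)@X,(p[:2]-O)@Y,p)
a=vision.get_image("side")[120:340,200:420,::-1]; b=vision.get_image("top")[165:325,225:420,::-1]
cv2.imwrite("pics/c2.png",np.hstack([cv2.resize(a,(400,400)),cv2.resize(b,(400,400))]))
E
```

```text
tool_pos: [0.5093, -0.104, 0.2798]
wrist_force: [-0.1, 0.7, 0.6]
tool_pos: [0.5549, 0.0301, 0.2992]
wrist_force: [-0.4, -0.2, 0.9]
clock: 16.2
tool_pos: [0.5964, 0.1526, 0.2991]
ee_rot: [-3.141, 0.0, 1.245]
wrist_force: [-0.1, 0.1, -0.3]
opening: 0.0004
finger_force: 0.0
0.17554458552233027 0.0009805240722106714 [0.59635427 0.15257507 0.29911325]
```

View pics/c2.png

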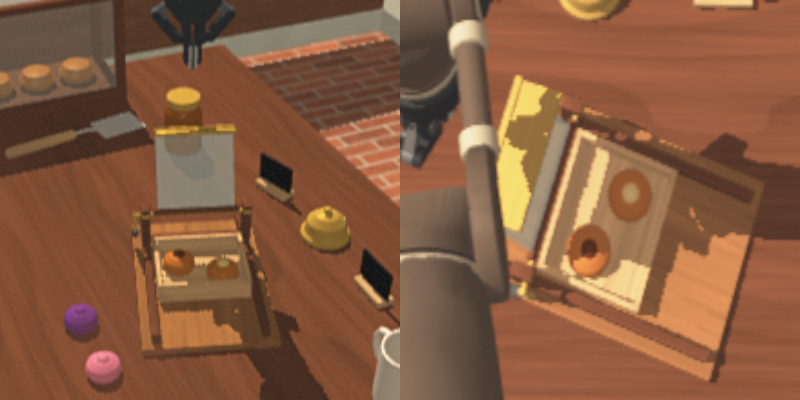

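The tray is up against the carriage with both buns lying in it. The fingers at (193,60) in the left crop are centred behind the cover's brass edge at (195,130). I'll descend behind it.

```bash
python3 -m creep '[[0,0,0.9,0,0,0],[0,0,0.9,0,0,0],[0,0,0.9,0,0,0],[0,0,0.9,0,0,0],[0,0,0.8,0,0,0],[0,0,0.5,0,0,0],[0,0,0,0,0,0]]'| grep -E "tool_pos|wrist"
python3 -m creep '[[-0.3,0,0,0,0,0],[-0.3,0,0,0,0,0],[-0.3,0,0,0,0,0],[-0.3,0,0,0,0,0],[-0.1,0,0,0,0,0]]'| grep -E "tool_pos|wrist"
python3 -m creep '[[-0.1,0,0,0,0,0],[-0.1,0,0,0,0,0],[-0.1,0,0,0,0,0]]'| grep -E "tool_pos|wrist"
```

```text
tool_pos: [0.5957, 0.1519, 0.2001]
wrist_force: [-0.3, 0.6, -0.6]
tool_pos: [0.5878, 0.1268, 0.2014]
wrist_force: [-0.2, 0.3, -0.3]
tool_pos: [0.5862, 0.1222, 0.2013]
wrist_force: [1.7, 3.7, -0.4]
```

```bash
python3 -m creep '[[-0.15,0,0,0,0,0],[-0.15,0,0,0,0,0],[-0.15,0,0,0,0,0],[-0.15,0,0,0,0,0]]'| grep -E "tool_pos|wrist"
python3 -m creep '[[-0.15,0,0,0,0,0],[-0.15,0,0,0,0,0],[-0.15,0,0,0,0,0],[-0.15,0,0,0,0,0]]'| grep -E "tool_pos|wrist"
```

```text
tool_pos: [0.584, 0.1131, 0.2037]
wrist_force: [0.8, 6.7, 5.1]
tool_pos: [0.5806, 0.1009, 0.2036]
wrist_force: [2.1, 4.6, 5.0]
```

```bash
python3 -m creep '[[-0.2,0,0,0,0,0],[-0.2,0,0,0,0,0],[-0.2,0,0,0,0,0],[-0.2,0,0,0,0,0]]'| grep -E "tool_pos|wrist"
python3 -m creep '[[-0.2,0,0,0,0,0],[-0.2,0,0,0,0,0],[-0.2,0,0,0,0,0],[-0.2,0,0,0,0,0]]'| grep -E "tool_pos|wrist"
```

```text
tool_pos: [0.5736, 0.0837, 0.2017]
wrist_force: [2.8, 2.2, 2.5]
tool_pos: [0.5675, 0.0682, 0.2009]
wrist_force: [1.8, 2.9, 2.1]
```

```bash
python3 -m creep '[[-0.2,0,-0.05,0,0,0],[-0.2,0,-0.05,0,0,0],[-0.2,0,-0.05,0,0,0],[-0.2,0,-0.05,0,0,0]]'| grep -E "tool_pos|wrist"
python3 -m creep '[[-0.2,0,0,0,0,0],[-0.2,0,0,0,0,0],[-0.2,0,0,0,0,0],[-0.2,0,0,0,0,0]]'| grep -E "tool_pos|wrist"
python3 -m creep '[[-0.2,0,0,0,0,0],[-0.2,0,0,0,0,0],[-0.2,0,0,0,0,0],[-0.2,0,0,0,0,0]]'| grep -E "tool_pos|wrist"
```

```text
tool_pos: [0.5622, 0.0532, 0.205]
wrist_force: [0.1, 1.9, -0.9]
tool_pos: [0.5577, 0.0378, 0.2054]
wrist_force: [0.4, 0.5, -0.0]
tool_pos: [0.5525, 0.0228, 0.2053]
wrist_force: [0.6, -0.2, 0.2]
```

```bash
python3 -m creep '[[0,0,-1,0,0,0],[0,0,-1,0,0,0],[0,0,-1,0,0,0],[0,0,-1,0,0,0],[0.5,0,-0.5,0,0,0],[0.5,0,0,0,0,0],[0.5,0,0,0,0,0],[0,0,0,0,0,0]]'| grep -E "tool_pos|wrist|clock"
python3 - <<'E'
from h import *
a=vision.get_image("side")[160:330,240:410,::-1]; b=vision.get_image("top")[165:325,225:420,::-1]
cv2.imwrite("pics/c3.png",np.hstack([cv2.resize(a,(400,400)),cv2.resize(b,(400,400))]))
E
```

```text
clock: 22.68
tool_pos: [0.5619, 0.0526, 0.294]
wrist_force: [-0.5, 0.3, -0.0]
```

View pics/c3.png

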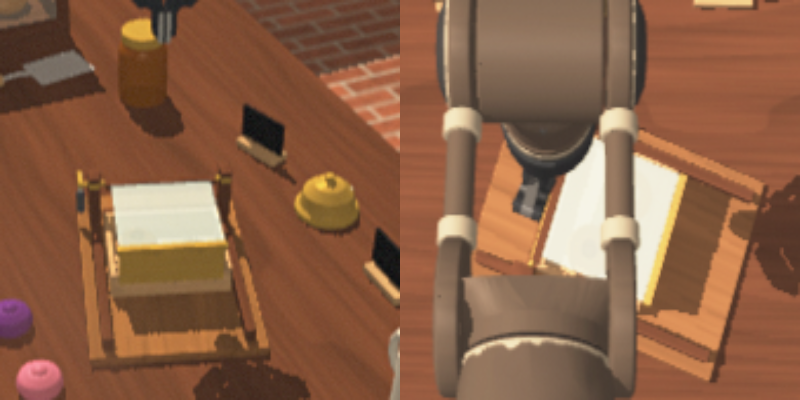

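The cover has gone over: its lip is at (172,262) in the left crop, in front of the tray. I'll check numerically that it is fully down.

Run:
```python
from h import *
d=np.load("d.npz");O,y=d["O"],float(d["yaw"])
X=np.array([np.cos(y),np.sin(y)]);Y=np.array([-X[1],X[0]])
im=vision.get_image("side"); h=cv2.cvtColor(im,cv2.COLOR_RGB2HSV)
m=cv2.inRange(h,(20,120,60),(32,255,255)); m[:255]=0;m[300:]=0;m[:,:280]=0;m[:,345:]=0
for u in range(296,336,8): v=np.flatnonzero(m[:,u]); print(u,v.min(),v.max())
for th in (2.0,1.94,1.88):
  a=th-np.radians(25); u=np.array([-np.sin(a),np.cos(a)]); l=np.array([-np.cos(a),-np.sin(a)])
  for hx in(.0736,.0758):
    for q in(.134*u,.134*u+.049*l):
        P=[proj("side",[*(O+X*(hx+q[0])+Y*s),.085+q[1]]) for s in(.05,-.05)]
        print(th,hx,np.round(P,1).tolist())
```

```text
296 264 272
304 264 277
312 264 270
320 263 275Traceback (most recent call last):
  File "<stdin>", line 6, in <module>
    return umr_minimum(a, axis, None, out, keepdims, initial, where)
ValueError: zero-size array to reduction operation minimum which has no identity
```

Run:
```python
from h import *
d=np.load("d.npz");O,y=d["O"],float(d["yaw"])
X=np.array([np.cos(y),np.sin(y)]);Y=np.array([-X[1],X[0]])
im=vision.get_image("side")
for u in (300,310,320,330): print(u,[(v,*im[v,u].tolist()) for v in range(260,286,1)])
for th in (2.0,1.94,1.88):
  a=th-np.radians(25); u=np.array([-np.sin(a),np.cos(a)]); l=np.array([-np.cos(a),-np.sin(a)])
  for hx in(.0736,.0758):
    for q in(.134*u,.134*u+.049*l):
        P=[proj("side",[*(O+X*(hx+q[0])+Y*s),.085+q[1]]) for s in(.05,-.05)]
        print(th,hx,np.round(P,1).tolist())
for z in (.044,.012): print("wall",z,[np.round(proj("side",[*(O+X*(-.051)+Y*s),z]),1).tolist() for s in(.05,-.05)])
```

```text
300 [(260, 215, 214, 189), (261, 219, 216, 190), (262, 225, 220, 193), (263, 228, 212, 165), (264, 234, 191, 97), (265, 214, 159, 64), (266, 132, 101, 43), (267, 122, 93, 44), (268, 127, 96, 43), (269, 128, 99, 46), (270, 127, 96, 43), (271, 127, 98, 46), (272, 126, 97, 46), (273, 126, 97, 44), (274, 127, 97, 45), (275, 127, 98, 47), (276, 126, 96, 47), (277, 124, 94, 44), (278, 126, 95, 43), (279, 128, 98, 46), (280, 136, 104, 61), (281, 143, 108, 71), (282, 140, 105, 71), (283, 135, 103, 69), (284, 138, 105, 69), (285, 124, 92, 62)]
310 [(260, 222, 221, 197), (261, 231, 228, 206), (262, 240, 235, 204), (263, 239, 219, 151), (264, 233, 181, 75), (265, 200, 149, 59), (266, 132, 102, 49), (267, 128, 97, 44), (268, 131, 100, 49), (269, 126, 97, 45), (270, 127, 97, 47), (271, 126, 97, 46), (272, 124, 95, 42), (273, 128, 98, 47), (274, 127, 98, 43), (275, 125, 95, 44), (276, 124, 95, 45), (277, 126, 96, 47), (278, 123, 94, 42), (279, 124, 97, 52), (280, 134, 102, 64), (281, 139, 106, 71), (282, 137, 105, 71), (283, 137, 104, 69), (284, 127, 95, 63), (285, 104, 75, 47)]
320 [(260, 223, 22
[... 979 characters left out ...]
2, 140, 107, 71), (283, 126, 93, 61), (284, 104, 72, 45), (285, 99, 66, 42)]
2.0 0.0736 [[295.0, 266.6], [332.7, 264.6]]
2.0 0.0736 [[295.0, 280.9], [331.9, 278.8]]
2.0 0.0758 [[294.9, 266.1], [332.6, 264.0]]
2.0 0.0758 [[294.9, 280.3], [331.8, 278.3]]
1.94 0.0736 [[295.0, 264.1], [332.8, 262.1]]
1.94 0.0736 [[295.1, 279.2], [332.2, 277.1]]
1.94 0.0758 [[294.9, 263.6], [332.7, 261.6]]
1.94 0.0758 [[295.0, 278.7], [332.1, 276.6]]
1.88 0.0736 [[295.0, 261.5], [332.9, 259.5]]
1.88 0.0736 [[295.2, 277.3], [332.4, 275.3]]
1.88 0.0758 [[294.9, 261.0], [332.8, 259.0]]
1.88 0.0758 [[295.1, 276.8], [332.3, 274.7]]
wall 0.044 [[294.7, 276.5], [331.5, 274.5]]
wall 0.012 [[294.7, 285.5], [331.0, 283.4]]
```

The lip matches the fully shut pose at 2.0 rad: at column 330 the edges are at rows 264.3 and 278.3, against 264.2 and 278.5 predicted. The arm is clear, so I'll hand in.

```bash
python3 -c "
from plant import ctrl
print(ctrl.close_job())"
```

```text
the job is handed in; nothing more can be done
None
```

The tray is pressed home at the stop (10–13 N), the cover is snapped fully shut over the tray with its lip down in front, the arm is clear of everything, and the job is handed in; no verdict was reported.

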